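# Dig the shelf spanner out of the odds-and-ends bin

## Task

The long steel spanner for the shelving bolts is buried under a gift carton in the shallow white bin. Move that carton aside so that it lies flat on the bin's floor in the clear middle of the bin, then take the long spanner out and lay it flat in the middle of the green cutting mat, lengthwise along the mat. Let go of it there and leave the carton in the middle of the bin.

Things in the scene. Friction and masses are not known exactly. Their poses are not given: they have to be found in the camera images.
- spanner_center (a point): Long double open-ended steel spanner, 214 mm long (its x axis), 10 mm thick, 0.15 to 0.3 kg, flat on the bin's floor near one end, under the carton; only its 46 mm wide jaw ends stick out. Point: its centre, 5 mm above its underside, mid-handle (handle 20 mm wide, 80 mm of it free between the heads). z up. A shorter one (140 mm), not wanted, lies uncovered at the bin's other end.
- carton_center (a point): Closed rigid cardboard gift carton, loose on top of the long spanner and lengthwise along it: 150 mm long (its x axis), 60 mm wide (y), 40 mm high (z up), 0.1 to 0.2 kg. Point: its centre, 20 mm above its underside. Another like it lies on the desk beyond and is not needed.
- bin: Shallow open white bin, fixed. Outside 270 mm along its x, 420 mm along its y, 45 mm high; walls and floor 6 mm thick. Origin: centre of its underside, on the desk (z up; inner floor 6 mm above). The two spanners lie along x about 120 mm from the centre, one towards +y, one towards -y, either way round; the middle between them is clear. It stands left or right, the mat on the other side.
- mat: Dark green cutting mat, fixed flat on the desk, 300 mm along its x axis (its length), 200 mm along its y axis, 3 mm thick. Origin: centre of its underside, on the desk.
There are look-alikes about, which are no part of the job. What is shaped like the part that bears carton_center but orange is not meant.

How it is judged (in metres and radians):
On the way:
1. the carton lies flat on the floor in the middle of the bin, and the long spanner is still in the bin (x of carton_center in the frame of bin between -0.05 and 0.05 m and y of carton_center in the frame of bin between -0.05 and 0.05 m and height (world z) of carton_center below 0.031 m and angle between carton_center's own z axis and vertical below 0.12 rad and height (world z) of spanner_center below 0.03 m and distance of spanner_center from where it was at the start of the episode below 0.08 m), for 0.2 s.
At the end, for the whole second after the job is handed in: Long spanner at rest, flat on the mat, centre within 40 mm (along the mat) and 45 mm (across) of the mat's centre, within 20 degrees of its length, either way round. Carton flat (7 degrees) on the bin's floor, centre within 50 mm of the bin's centre along both bin axes (x of spanner_center in the frame of mat between -0.04 and 0.04 m and y of spanner_center in the frame of mat between -0.045 and 0.045 m and height (world z) of spanner_center below 0.014 m and angle between each of spanner_center, carton_center's own z axis and vertical below 0.12 rad and angle between the x axis of spanner_center and the x axis of mat, either way round below 0.35 rad and linear speed of spanner below 0.02 m/s and x of carton_center in the frame of bin between -0.05 and 0.05 m and y of carton_center in the frame of bin between -0.05 and 0.05 m and height (world z) of carton_center below 0.031 m); the robot touches nothing.
It also fails if it takes over 61 s, if anything falls off the work surface, if the arm or the gripper's body presses on something with over 40 N, if the wrist force passes 120 N, or if a joint passes its speed limit or range.

## Robot

A 6-joint arm with a two-finger parallel gripper is mounted at the origin on the work surface. World frame = base frame: x ahead of the robot, y to its left, z up, the work surface at z = 0. Lengths are in mm, angles in degrees, forces in N, time in s.
With the tool pointing down it reaches from about 300 to 850 mm from the base axis. Payload 4.2 kg.
Tool frame: the origin (TCP) lies midway between the tips of the shut fingers; the grasp point (between the pads) lies 19 mm behind it; x points along the fingers, y is the direction in which the jaws open and shut, and the axes are right-handed (so a half turn about x gives the same grasp; the last joint's range is limited). The gripper opens to 91 mm and grips with 3 to 60 N. Pads are 32 mm wide; open, the fingers measure 118 mm over their backs; the gripper's body (76 mm by 178 mm) begins 60 mm behind the grasp point.
Start: joints at [-67.953, 18.312, 89.639, -0, 72.044, -1.146], TCP at [226.46, -528.544, 213.976] pointing down, gripper open.
Joint ranges: [-177.97, 177.97], [-48.28, 115.42], [12.27, 149.76], [-77.06, 257.06], [2.81, 150.46], [-146.56, 146.56]. Speed limits (degrees/s): [147.25, 147.25, 180, 180, 180, 180].

## Interface

Orientations are given as [roll, pitch, yaw] about the fixed x, y, z axes, in that order (R = Rz(yaw) Ry(pitch) Rx(roll)).
In Python, from workcell import env gives the robot as it stands.
- The arm moves only by the shell command python3 -m handwheel 'ROWS' [FORCE]. ROWS is text: rows parted by semicolons, each of 7 numbers parted by spaces: the turn, a rotation vector about the tool's x, y, z in degrees, then the shift along the tool's x, y, z in m, then the finger opening in m, from 0 to 0.0912. In form: rx ry rz x y z grip; .... A call has 1 to 12 rows; each row is the pose to reach, as a shift and turn from the pose commanded when the call began, along the tool's axes at that moment; what a row does not reach only later rows make up. A row lasts 1/12 s, in which the tool goes at most 41.7 mm and 7.16 degrees, less where a joint would pass 70% of its speed; a pose out of reach is approached as far as the arm can. A call with a gripper value outside its range is refused whole. The fingers move at their own pace and stop on an object; FORCE is the grip in N (left out, the last holds). Time passes only in rows, so rows that repeat a pose let the fingers close. It gives the time, the measured TCP pose, the force and the opening at its end, in the units of the state.
- env.state(): the state, without advancing time (a new reading comes with each control period).
- env.grab_frame(name): name is "scene" or "top"; returns the picture (400x640x3 uint8, red, green, blue); there is no depth.
- env.get_calibration(name): a dict with "mtx" (3x3 intrinsics, pixels), "T" (4x4, takes a point from camera to world coordinates). Camera axes: x right, y up, looking along -z (the intrinsics and any distortion apply to the point x, -y, -z); pixel columns grow to the right and rows downward; lengths in mm; the calibration is good to about 2 mm. A picture is of the moment at which its call begins. get_calibration takes no time and is no camera call.
- env.job_done(): hands the job in, once; it reports no verdict.
The state is a dict: "time_s": time; "qpos": joint angles; "qvel": joint speeds; "effort": joint torques, N m; "ee_pos": TCP position; "ee_rot": TCP orientation; "force": force on the tool from outside, world axes, zero at the start; "torque": the same for the moment, N m; "gripper_width": finger opening in mm.
Only numpy, scipy, OpenCV 4.12 (cv2) and the standard library are available. Lean on these libraries where they do the work, as an engineer would, in place of code of your own. Each camera call takes 0.05 s, during which the arm holds its last target. There are 200 camera calls.

## Working session

There is one attempt and no reset: what is moved stays moved. The work goes in short steps, Python scripts to look and compute and a shell command to move; the robot and the scene stay as the last step left them, time stands still between calls to the robot, and variables do not carry over. Pictures are saved under pics/ and viewed, on a budget of 10 in all, crops included, one or two more only if the job needs it, and the job is handed in when it is done.

```bash
mkdir -p pics; ls; python3 - <<'E'
from workcell import env
import cv2
for n in("top","scene"):
    cv2.imwrite(f"pics/{n}0.png",env.grab_frame(n)[:,:,::-1]); c=env.get_calibration(n); print(n,c)
print(env.state())
E
```

```text
pics
top {'mtx': array([[439.33682553,   0.        , 311.58843217],
       [  0.        , 439.33682553, 203.67283099],
       [  0.        ,   0.        ,   1.        ]]), 'T': array([[ 2.97278739e-02,  9.97361435e-01, -6.62300619e-02,
         3.48078502e+02],
       [-9.99547849e-01,  2.99612900e-02,  2.53363494e-03,
        -1.23087754e+01],
       [ 4.51128787e-03,  6.61247963e-02,  9.97801162e-01,
         1.05733149e+03],
       [ 0.00000000e+00,  0.00000000e+00,  0.00000000e+00,
         1.00000000e+00]])}
scene {'mtx': array([[502.77834039,   0.        , 323.53857593],
       [  0.        , 502.77834039, 198.96398852],
       [  0.        ,   0.        ,   1.        ]]), 'T': array([[ 7.71251938e-01, -3.65303681e-01,  5.21271205e-01,
         1.06741031e+03],
       [ 6.36478342e-01,  4.53018152e-01, -6.24235432e-01,
        -8.10945340e+02],
       [-8.10981693e-03,  8.13220619e-01,  5.81899009e-01,
         7.97802289e+02],
       [ 0.00000000e+00,  0.00000000e+00,  0.00000000e+00,
         1.00000000e+00]])}
{'time_s': 0.1, 'qpos': array([-6.79524596e+01,  1.83490696e+01,  8.96981305e+01, -1.75367756e-03,
        7.20455767e+01, -1.14653225e+00]), 'qvel': array([-0.08351013, -0.0496791 , -0.22715133, -0.09598382,  0.0948679 ,
        0.03837806]), 'effort': array([ 1.78527976e-06, -4.13332808e+01, -2.32510614e+01,  7.28712254e-02,
        4.22349398e-02, -6.05233231e-05]), 'ee_pos': array([ 226.27920959, -528.11557759,  213.2021359 ]), 'ee_rot': array([-90.11691437,  89.90720816, 113.07770017]), 'force': array([ 0.61197409,  0.0931877 , -0.07988795]), 'torque': array([ 0.01099536, -0.01305384,  0.00753565]), 'gripper_width': 91.10234328627728}
```

View pics/top0.png

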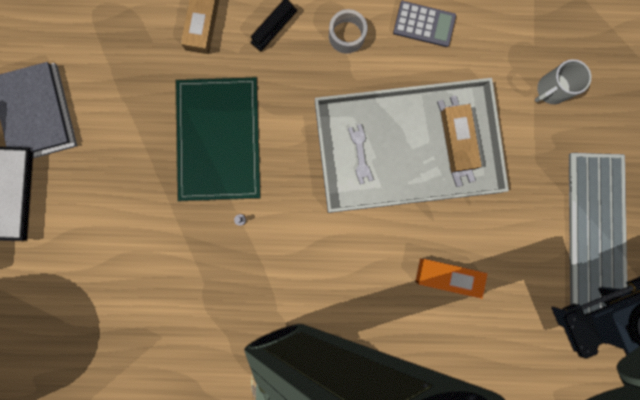

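View pics/scene0.png

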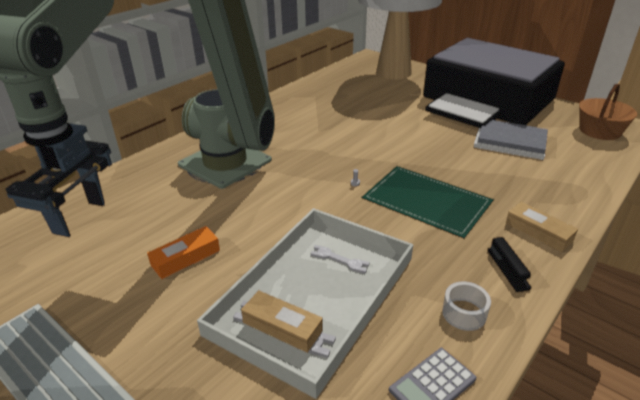

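The top view shows the bin with outer corners near (317,97), (493,79), (509,190) and (329,211). The brown carton is at (462,137) over the long spanner, and the short spanner is at (361,155). The mat corners are (177,80), (257,78), (260,198) and (178,200). The orange box at (452,278) and the brown box at (200,22) are decoys.

```bash
cat > h.py <<'E'
from workcell import env
import numpy as np, cv2
def px(n,uv,z):
    c=env.get_calibration(n);K=c["mtx"];T=c["T"]
    uv=np.atleast_2d(uv).astype(float)
    d=np.c_[(uv[:,0]-K[0,2])/K[0,0],-(uv[:,1]-K[1,2])/K[1,1],-np.ones(len(uv))]@T[:3,:3].T
    return T[:3,3]+d*((z-T[2,3])/d[:,2])[:,None]
def crop(n,x,y,w,h,s,f):
    im=env.grab_frame(n)[y:y+h,x:x+w,::-1]
    cv2.imwrite(f,cv2.resize(im,None,fx=s,fy=s,interpolation=cv2.INTER_CUBIC))
E
python3 - <<'E'
from h import *
crop("top",425,80,95,120,5,"pics/c1.png")
b=px("top",[(317,97),(493,79),(509,190),(329,211)],45);print("bin",b.round(),b.mean(0), [np.linalg.norm(b[i]-b[i-1]) for i in range(4)])
m=px("top",[(177,80),(257,78),(260,198),(178,200)],3);print("mat",m.round(),m.mean(0),[np.linalg.norm(m[i]-m[i-1]) for i in range(4)])
E
```

```text
bin [[ 666.  -20.   45.]
 [ 723. -434.   45.]
 [ 461. -471.   45.]
 [ 400.  -56.   45.]] [ 562.35403997 -245.21322805   45.        ] [np.float64(269.27071002694004), np.float64(417.3868687337782), np.float64(264.5510079814152), np.float64(420.43675631880757)]
mat [[711. 323.   3.]
 [723. 128.   3.]
 [428. 109.   3.]
 [417. 306.   3.]] [569.7871495  216.70153777   3.        ] [np.float64(294.60866238911757), np.float64(195.7115044048678), np.float64(295.0733611438844), np.float64(196.9782469826782)]
```

View pics/c1.png

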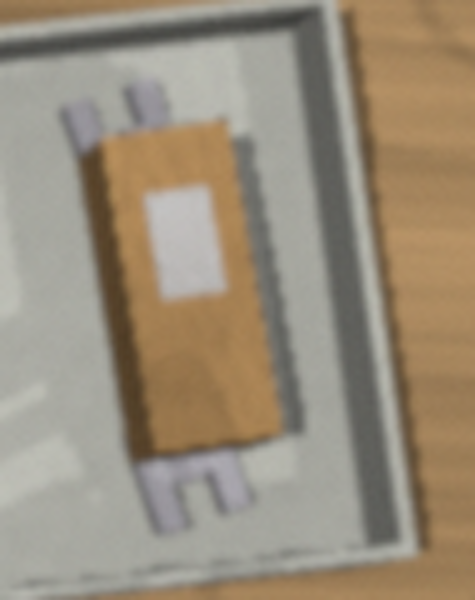

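The crop shows the carton's top corners at about (102,140), (228,122), (285,433) and (155,455). The jaw tips are at (80,102) and (145,85) at one end, and (170,532) and (240,512) at the other.

```bash
python3 - <<'E'
from h import *
f=lambda a:np.array(a)/5+[425-.4,80-.4]
c=px("top",f([(102,140),(228,122),(285,433),(155,455)]),56);print(c.round(),c.mean(0),[np.linalg.norm(c[i]-c[i-1]).round() for i in range(4)])
d=c[0]+c[1]-c[2]-c[3];print("carton yaw",np.degrees(np.arctan2(d[1],d[0])))
s=px("top",f([(80,102),(145,85),(240,512),(170,532)]),16);print(s.round(),s.mean(0))
d=s[0]+s[1]-s[2]-s[3];print("sp yaw",np.degrees(np.arctan2(d[1],d[0])),np.linalg.norm(d)/2)
b=px("top",[(317,97),(493,79),(509,190),(329,211)],45);d=b[0]+b[1]-b[2]-b[3];print("bin yaw",np.degrees(np.arctan2(d[1],d[0])))
R=np.array(env.state()["ee_rot"]);from scipy.spatial.transform import Rotation as Ro
M=Ro.from_euler("xyz",R,degrees=True).as_matrix();print(M.round(4))
E
```

```text
[[ 647. -318.   56.]
 [ 658. -376.   56.]
 [ 513. -403.   56.]
 [ 501. -344.   56.]] [ 579.52376116 -360.210396     56.        ] [np.float64(149.0), np.float64(59.0), np.float64(147.0), np.float64(61.0)]
carton yaw 10.292938846207951
[[ 678. -319.   16.]
 [ 687. -350.   16.]
 [ 481. -398.   16.]
 [ 470. -364.   16.]] [ 578.72864077 -357.85506847   16.        ]
sp yaw 12.567008128802009 212.00959705173284
bin yaw 7.881743787766856
[[-5.000e-04  3.939e-01 -9.192e-01]
 [ 1.200e-03 -9.192e-01 -3.939e-01]
 [-1.000e+00 -1.300e-03 -0.000e+00]]
```

```bash
python3 -m handwheel '2 0 0 0.005 -0.001 -0.035 0.0912; 4 0 0 0.012 -0.003 -0.072 0.0912; 6 0 0 0.018 -0.004 -0.110 0.0912; 8 0 0 0.025 -0.006 -0.150 0.0912; 10 0 0 0.032 -0.008 -0.190 0.0912; 12 0 0 0.038 -0.009 -0.230 0.0912; 12.9 0 0 0.044 -0.011 -0.270 0.0912; 12.9 0 0 0.050 -0.012 -0.310 0.0912; 12.9 0 0 0.056 -0.014 -0.345 0.0912; 12.9 0 0 0.060 -0.015 -0.370 0.0912; 12.9 0 0 0.062 -0.0156 -0.386 0.0912; 12.9 0 0 0.062 -0.0156 -0.391 0.0912' 20; python3 - <<'E'
from h import *
im=env.grab_frame("scene")[150:400,150:470,::-1];cv2.imwrite("pics/s1.png",cv2.resize(im,None,fx=2.4,fy=2.4,interpolation=cv2.INTER_CUBIC))
E
```

```text
time_s: 1.15
ee_pos: [581.4, -358.6, 150.7]
ee_rot: [-58.3, 89.9, 132.2]
force: [-0.4, -0.1, 0.3]
gripper_width: 91.3
```

View pics/s1.png

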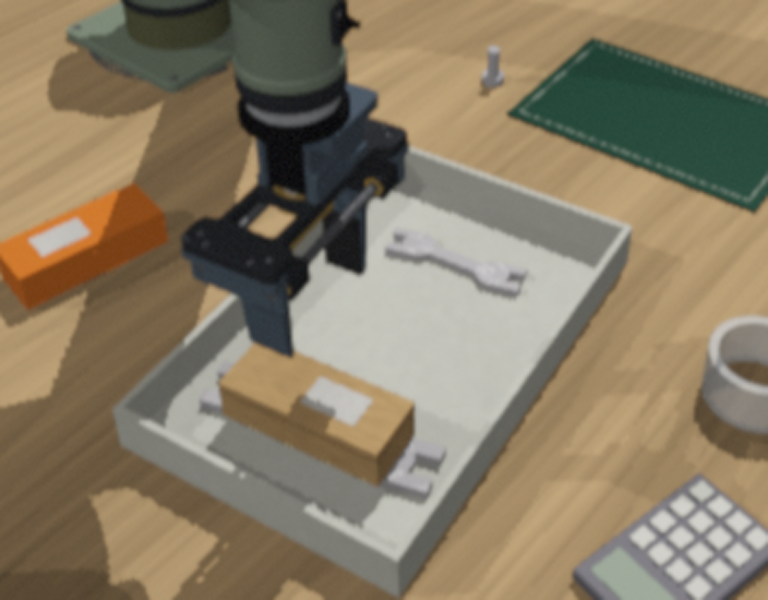

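The gripper is lined up above the carton with its fingers straddling the width. I'll descend to z≈25, close, then lift.

```bash
python3 -m handwheel '0 0 0 0.02 0 0 0.0912; 0 0 0 0.045 0 0 0.0912; 0 0 0 0.07 0 0 0.0912; 0 0 0 0.09 0 0 0.0912; 0 0 0 0.105 0 0 0.0912; 0 0 0 0.115 0 0 0.0912; 0 0 0 0.122 0 0 0.0912; 0 0 0 0.126 0 0 0.0912; 0 0 0 0.126 0 0 0.0912; 0 0 0 0.126 0 0 0.0912' 
python3 -m handwheel '0 0 0 0 0 0 0.05; 0 0 0 0 0 0 0.05; 0 0 0 0 0 0 0.05; 0 0 0 0 0 0 0.05; 0 0 0 0 0 0 0.05; 0 0 0 0 0 0 0.05; 0 0 0 0 0 0 0.05; 0 0 0 0 0 0 0.05' 20
```

```text
time_s: 2.03
ee_pos: [580.0, -360.8, 26.9]
ee_rot: [131.7, 89.9, -38.1]
force: [0.4, 0.5, -0.1]
gripper_width: 91.2
time_s: 2.7
ee_pos: [579.8, -360.2, 26.2]
ee_rot: [138.8, 90.0, -30.9]
force: [-0.4, 0.2, 0.9]
gripper_width: 60.0
```

```bash
python3 -m handwheel '0 0 0 -0.006 0 0 0.05; 0 0 0 -0.015 0 0 0.05; 0 0 0 -0.028 0 0 0.05; 0 0 0 -0.038 -0.005 0 0.05; 0 0 0 -0.04 -0.018 -0.001 0.05; 0 0 0 -0.04 -0.036 -0.001 0.05; 0 0 0 -0.04 -0.056 -0.002 0.05; 0 0 0 -0.04 -0.076 -0.003 0.05; 0 0 0 -0.04 -0.096 -0.003 0.05; 0 0 0 -0.04 -0.109 -0.0035 0.05; 0 0 0 -0.04 -0.115 -0.0035 0.05; 0 0 0 -0.04 -0.1163 -0.0035 0.05'
python3 -m handwheel '0 0 0 0 0 0 0.05; 0 0 0 0.010 0 0 0.05; 0 0 0 0.022 0 0 0.05; 0 0 0 0.034 0 0 0.05; 0 0 0 0.042 0 0 0.05; 0 0 0 0.046 0 0 0.05; 0 0 0 0.048 0 0 0.05; 0 0 0 0.049 0 0 0.05;  0 0 0 0.0495 0 0 0.05; 0 0 0 0.0495 0 0 0.05'; python3 - <<'E'
from h import *
crop("scene",150,170,300,230,2.6,"pics/s2.png")
print(env.state()["gripper_width"])
E
```

```text
time_s: 3.7
ee_pos: [562.2, -243.7, 66.2]
ee_rot: [-24.0, 90.0, 166.4]
force: [0.0, 0.2, -1.8]
gripper_width: 59.8
time_s: 4.53
ee_pos: [562.8, -245.4, 16.9]
ee_rot: [140.6, 89.9, -29.2]
force: [-0.7, 0.1, -1.9]
gripper_width: 59.8
59.79445372204681
```

View pics/s2.png

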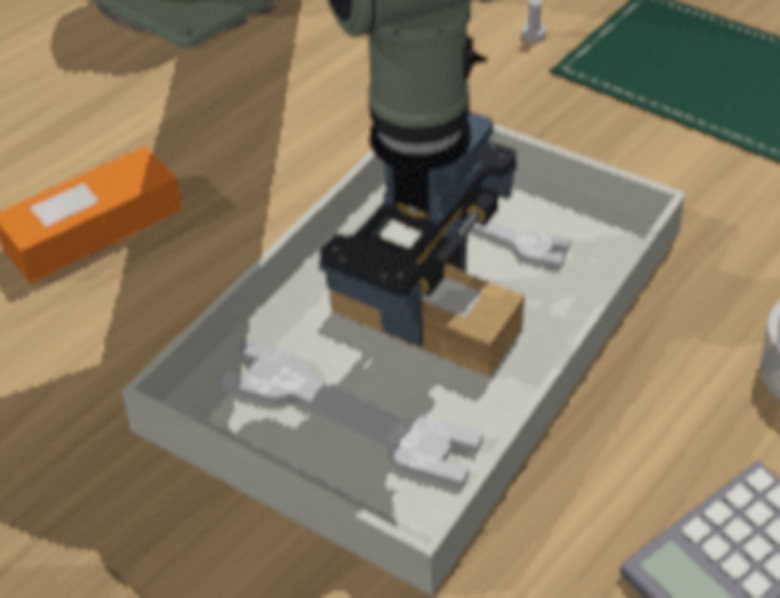

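The carton hangs just above the floor in the middle of the bin, and the long spanner is uncovered and undisturbed. I'll lower slightly, release and rise.

```bash
python3 -m handwheel '0 0 0 0.0008 0 0 0.05; 0 0 0 0.0015 0 0 0.05; 0 0 0 0.0015 0 0 0.05'
python3 -m handwheel '0 0 0 0 0 0 0.0912; 0 0 0 0 0 0 0.0912; 0 0 0 0 0 0 0.0912; 0 0 0 0 0 0 0.0912; 0 0 0 0 0 0 0.0912; 0 0 0 -0.01 0 0 0.0912; 0 0 0 -0.03 0 0 0.0912; 0 0 0 -0.06 0 0 0.0912; 0 0 0 -0.09 0 0 0.0912; 0 0 0 -0.12 0 0 0.0912; 0 0 0 -0.135 0 0 0.0912; 0 0 0 -0.135 0 0 0.0912'; python3 - <<'E'
from h import *
crop("top",310,75,210,145,3.7,"pics/t2.png")
s=env.state()
from scipy.spatial.transform import Rotation as Ro
print(s["ee_pos"],Ro.from_euler("xyz",s["ee_rot"],degrees=True).as_matrix().round(4))
E
```

```text
time_s: 4.83
ee_pos: [562.9, -245.4, 16.2]
ee_rot: [143.8, 89.9, -25.9]
force: [-1.0, 0.7, 4.8]
gripper_width: 59.9
time_s: 5.83
ee_pos: [564.8, -246.3, 155.3]
ee_rot: [144.9, 89.4, -24.8]
force: [0.1, 0.3, -0.2]
gripper_width: 91.0
[ 563.49042535 -245.65745254  152.55695041] [[ 0.0047  0.1787 -0.9839]
 [-0.0022 -0.9839 -0.1787]
 [-1.      0.003  -0.0042]]
```

View pics/t2.png

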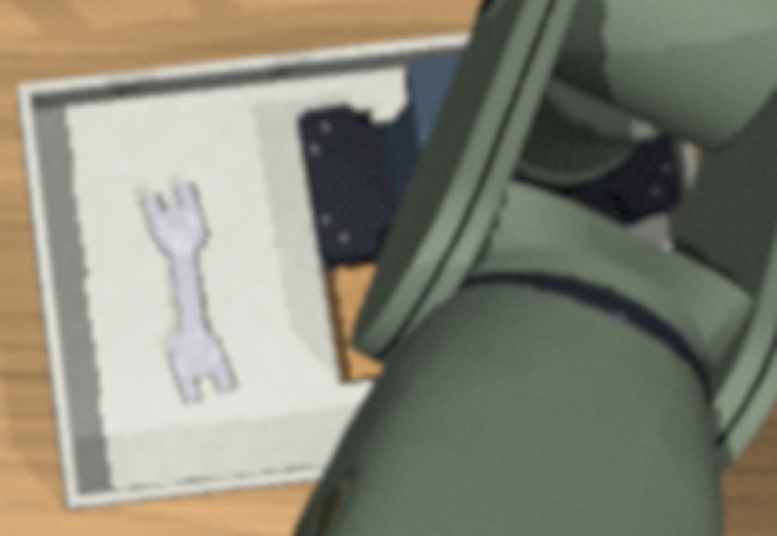

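The arm hides the long spanner in the top view. I'll measure it in the earlier scene crop: jaw tips at about (250,350), (228,383), (480,437) and (464,476), handle from (315,398) to (398,432).

```bash
python3 - <<'E'
from h import *
f=lambda a:np.array(a)/2.6+[150-.3,170-.3]
s=px("scene",f([(250,350),(228,383),(480,437),(464,476)]),16);print(s.round(),s.mean(0))
d=s[2]+s[3]-s[0]-s[1];print(np.degrees(np.arctan2(d[1],d[0])),np.linalg.norm(d)/2)
print(px("scene",f([(315,398),(398,432)]),14))
crop("scene",210,270,150,110,5.2,"pics/s3.png")
E
```

```text
[[ 480. -362.   16.]
 [ 492. -397.   16.]
 [ 676. -314.   16.]
 [ 689. -348.   16.]] [ 584.30112476 -355.31987557   16.        ]
13.84705496526332 201.90976695061258
[[ 553.64749146 -363.54167202   14.        ]
 [ 624.58443978 -347.66790776   14.        ]]
```

View pics/s3.png

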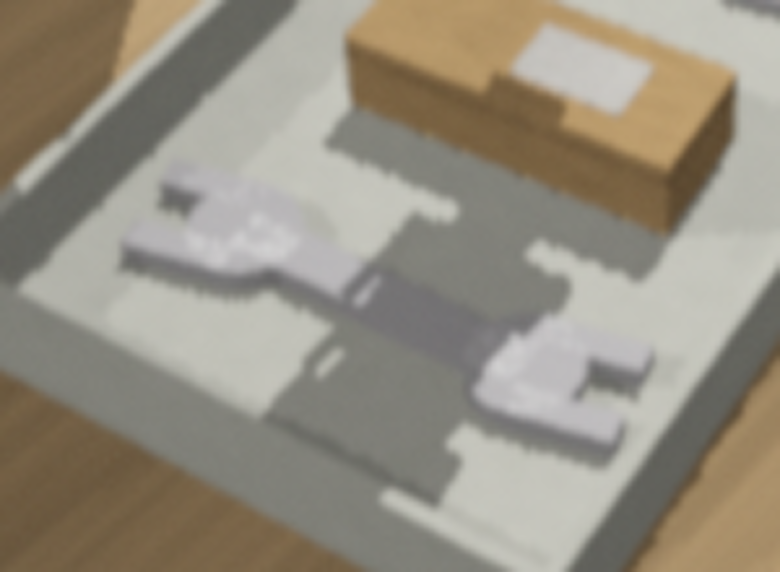

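The carton lies flat and the long spanner is fully visible. Tips are at (160,178), (122,240), (655,350) and (622,432), with the handle running from about (305,268) to (482,345).

```bash
python3 - <<'E'
from h import *
f=lambda a:np.array(a)/5.2+[210-.4,270-.4]
s=px("scene",f([(160,178),(122,240),(655,350),(622,432)]),16);m=s.mean(0);print(s.round(),m)
d=s[2]+s[3]-s[0]-s[1];yaw=np.degrees(np.arctan2(d[1],d[0]));print(yaw,np.linalg.norm(d)/2)
print(px("scene",f([(305,268),(482,345)]),16))
g=np.array([px("scene",f([(352,45),(738,72),(668,172)]),46)])[0];print("carton top corners",g.round(), ((g[0]+g[2])/2).round())
st=env.state()
from scipy.spatial.transform import Rotation as Ro
M=Ro.from_euler("xyz",st["ee_rot"],degrees=True).as_matrix()
print(st["ee_pos"], M[:,1])
for t in ([580,-357,150],):print(M.T@(np.array(t)-st["ee_pos"]))
E
```

```text
[[ 471. -369.   16.]
 [ 483. -400.   16.]
 [ 677. -311.   16.]
 [ 690. -347.   16.]] [ 580.02446907 -356.56583407   16.        ]
15.00997355847577 213.84776309479355
[[ 547.98666044 -364.96286248   16.        ]
 [ 625.13382534 -349.60961083   16.        ]]
carton top corners [[ 501. -287.   46.]
 [ 631. -201.   46.]
 [ 643. -260.   46.]] [ 572. -274.   46.]
[ 562.31441511 -245.13981752  150.50233501] [ 1.78688748e-01 -9.83905437e-01  6.50066904e-04]
[  0.57381775 113.21973019   2.58768395]
```

```bash
python3 -m handwheel '-1 0 0 0 0.010 0 0.06; -2 0 0 0 0.030 0.001 0.06; -2.7 0 0 0 0.055 0.002 0.06; -2.7 0 0 0.01 0.085 0.0025 0.06; -2.7 0 0 0.03 0.103 0.0025 0.06; -2.7 0 0 0.055 0.111 0.0025 0.06; -2.7 0 0 0.08 0.113 0.0025 0.06; -2.7 0 0 0.10 0.113 0.0025 0.06; -2.7 0 0 0.115 0.113 0.0025 0.06; -2.7 0 0 0.122 0.113 0.0025 0.06; -2.7 0 0 0.125 0.113 0.0025 0.06; -2.7 0 0 0.125 0.113 0.0025 0.06'; python3 - <<'E'
from h import *
crop("scene",210,250,150,115,5,"pics/s4.png")
print(env.state()["ee_pos"])
E
```

```text
time_s: 6.93
ee_pos: [579.5, -356.3, 23.6]
ee_rot: [-44.0, 89.9, 149.0]
force: [0.1, -0.2, 0.2]
gripper_width: 60.0
[ 580.14138387 -356.72581808   24.84065721]
```

View pics/s4.png

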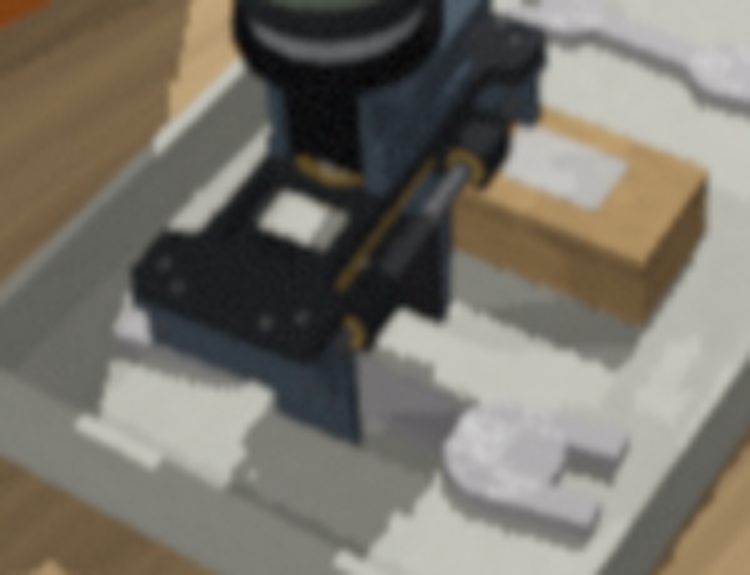

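The fingers straddle the handle, clear of the heads, walls and carton. I'll go down 16 mm and grip.

```bash
python3 -m handwheel '0 0 0 0.006 0 0 0.06; 0 0 0 0.011 0 0 0.06; 0 0 0 0.014 0 0 0.06; 0 0 0 0.016 0 0 0.06; 0 0 0 0.0165 0 0 0.06; 0 0 0 0.0165 0 0 0.06'
python3 -m handwheel '0 0 0 0 0 0 0.005; 0 0 0 0 0 0 0.005; 0 0 0 0 0 0 0.005; 0 0 0 0 0 0 0.005; 0 0 0 0 0 0 0.005; 0 0 0 0 0 0 0.005; 0 0 0 0 0 0 0.005; 0 0 0 0 0 0 0.005; 0 0 0 0 0 0 0.005; 0 0 0 0 0 0 0.005' 45
```

```text
time_s: 7.48
ee_pos: [580.1, -356.8, 8.4]
ee_rot: [28.9, 90.0, -138.1]
force: [-0.3, -0.3, 0.5]
gripper_width: 59.7
time_s: 8.32
ee_pos: [580.2, -356.9, 8.5]
ee_rot: [119.9, 90.0, -47.1]
force: [0.8, -0.2, -0.3]
gripper_width: 19.6
```

```bash
python3 -m handwheel '0 0 0 -0.004 0 0 0.005; 0 0 0 -0.010 0 0 0.005; 0 0 0 -0.02 0 0 0.005; 0 0 0 -0.035 0 0 0.005; 0 0 0 -0.055 0 0 0.005; 0 0 0 -0.075 0 0 0.005; 0 0 0 -0.09 0 0 0.005; 0 0 0 -0.098 0 0 0.005; 0 0 0 -0.10 0 0 0.005; 0 0 0 -0.10 0 0 0.005'; python3 - <<'E'
from h import *
crop("scene",190,180,200,200,3,"pics/s5.png")
from scipy.spatial.transform import Rotation as Ro
st=env.state();M=Ro.from_euler("xyz",st["ee_rot"],degrees=True).as_matrix()
print(M.round(4),st["gripper_width"],st["force"],st["torque"],M.T@(np.array([569.8,216.7,109])-st["ee_pos"]))
E
```

```text
time_s: 9.15
ee_pos: [580.2, -356.8, 109.1]
ee_rot: [130.6, 89.9, -36.4]
force: [-0.2, -0.1, -2.9]
gripper_width: 19.4
[[-9.000e-04  2.248e-01 -9.744e-01]
 [ 5.000e-04 -9.744e-01 -2.248e-01]
 [-1.000e+00 -7.000e-04  7.000e-04]] 19.684670188202865 [-0.98896965 -0.09687432 -2.40136741] [ 0.04238008 -0.01056641  0.00105536] [  -0.68708449 -560.75953158 -119.22262905]
```

View pics/s5.png

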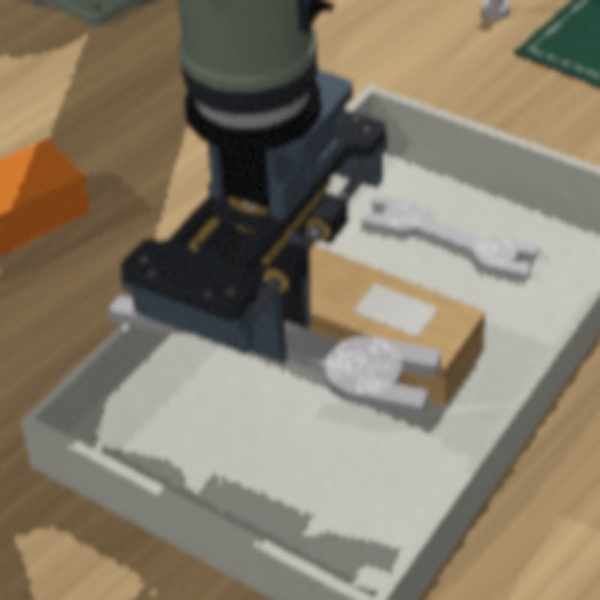

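The spanner is lifted and level, gripped at mid-handle with about 2.5 N of weight, and the carton is undisturbed. Next is the traverse to the mat in two calls.

```bash
python3 -m handwheel '0 0 0 0 -0.010 -0.002 0.005; 0 0 0 0 -0.030 -0.006 0.005; 1 0 0 0 -0.056 -0.012 0.005; 2 0 0 0 -0.084 -0.018 0.005; 3 0 0 0 -0.112 -0.024 0.005; 4 0 0 0 -0.140 -0.030 0.005; 5 0 0 0 -0.168 -0.036 0.005; 6 0 0 0 -0.196 -0.042 0.005; 7 0 0 0 -0.224 -0.048 0.005; 8 0 0 0 -0.252 -0.054 0.005; 9 0 0 0 -0.272 -0.058 0.005; 9.5 0 0 0 -0.280 -0.060 0.005'
python3 - <<'E'
from h import *
from scipy.spatial.transform import Rotation as Ro
env.grab_frame("top");st=env.state();M=Ro.from_euler("xyz",st["ee_rot"],degrees=True).as_matrix()
print(M.round(4)[:,1],st["gripper_width"],M.T@(np.array([569.8,216.7,109])-st["ee_pos"]))
E
```

```text
time_s: 10.2
ee_pos: [574.1, -66.9, 107.4]
ee_rot: [-31.6, 89.8, 152.0]
force: [0.0, 0.0, -2.4]
gripper_width: 19.4
[ 0.0631 -0.998  -0.0018] 19.563262854318033 [  -1.00466225 -283.3301512   -13.23310583]
```

```bash
python3 -m handwheel '0 0 0 0 -0.012 0 0.005; 0 0 0 0 -0.036 -0.002 0.005; 0 0 0 0 -0.064 -0.003 0.005; 0 0 0 0 -0.094 -0.004 0.005; 0 0 0 0 -0.124 -0.006 0.005; 0 0 0 0 -0.154 -0.007 0.005; 0 0 0 0 -0.184 -0.008 0.005; 0 0 0 0 -0.214 -0.010 0.005; 0 0 0 0 -0.242 -0.011 0.005; 0 0 0 0 -0.264 -0.012 0.005; 0 0 0 0 -0.278 -0.013 0.005; 0 0 0 0 -0.283 -0.013 0.005'
python3 -m handwheel '0 0 0 0.005 0 0 0.005; 0 0 0 0.02 0 0 0.005; 0 0 0 0.04 0 0 0.005; 0 0 0 0.06 0 0 0.005; 0 0 0 0.075 0 0 0.005; 0 0 0 0.085 0 0 0.005; 0 0 0 0.09 0 0 0.005; 0 0 0 0.09 0 0 0.005'
python3 - <<'E'
from h import *
crop("scene",300,80,250,190,3,"pics/s6.png")
st=env.state();print(st["ee_pos"],st["ee_rot"],st["force"])
E
```

```text
time_s: 11.25
ee_pos: [571.4, 214.3, 108.0]
ee_rot: [-71.2, 90.0, 112.3]
force: [-0.1, 0.7, -3.3]
gripper_width: 19.2
time_s: 11.92
ee_pos: [570.9, 211.5, 17.3]
ee_rot: [24.1, 89.9, -152.5]
force: [-0.3, 0.2, -2.9]
gripper_width: 19.1
[571.55081144 212.03127449  18.29348125] [  48.44365034   89.97048153 -128.11389359] [-0.19406142 -0.75041216 -2.92639979]
```

View pics/s6.png

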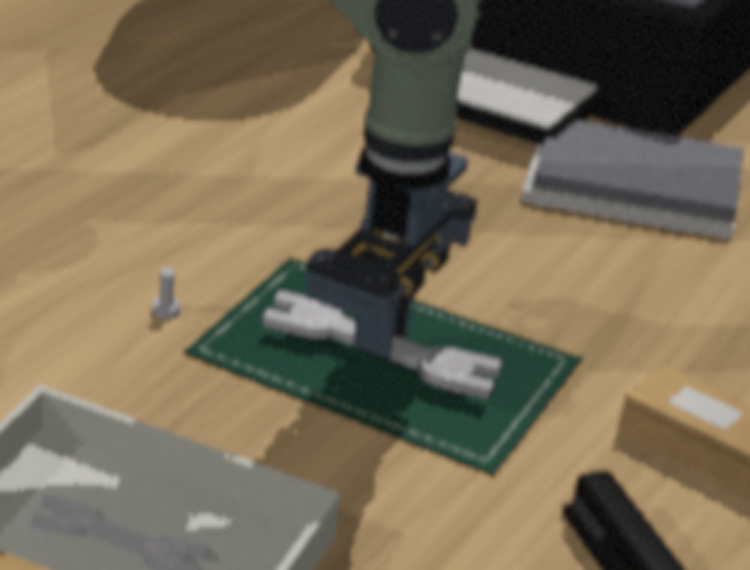

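The spanner hangs level about 12 mm over the centre of the mat, lengthwise along it. I'll lower until it touches.

```bash
python3 -m handwheel '0 0 0 0.004 0 0 0.005; 0 0 0 0.008 0 0 0.005; 0 0 0 0.010 0 0 0.005; 0 0 0 0.0115 0 0 0.005; 0 0 0 0.0115 0 0 0.005; 0 0 0 0.0115 0 0 0.005'
python3 -m handwheel '0 0 0 0.0005 0 0 0.005; 0 0 0 0.001 0 0 0.005; 0 0 0 0.001 0 0 0.005; 0 0 0 0.001 0 0 0.005'
```

```text
time_s: 12.47
ee_pos: [571.4, 212.9, 7.0]
ee_rot: [142.8, 90.0, -33.7]
force: [-0.6, -0.2, -3.2]
gripper_width: 19.3
time_s: 12.8
ee_pos: [571.4, 212.8, 5.9]
ee_rot: [118.4, 90.0, -58.1]
force: [-0.0, 1.0, -3.1]
gripper_width: 19.9
```

```bash
python3 -m handwheel '0 0 0 0.0005 0 0 0.005; 0 0 0 0.0008 0 0 0.005; 0 0 0 0.0008 0 0 0.005; 0 0 0 0.0008 0 0 0.005'
```

```text
time_s: 13.13
ee_pos: [571.5, 212.8, 5.5]
ee_rot: [-178.5, 90.0, 5.0]
force: [-0.7, 0.6, 1.6]
gripper_width: 19.5
```

The force has gone from -3 N to +1.6 N, so the spanner is touching. I'll open moderately, rise and check.

```bash
python3 -m handwheel '0 0 0 0 0 0 0.05; 0 0 0 0 0 0 0.05; 0 0 0 0 0 0 0.05; 0 0 0 0 0 0 0.05; 0 0 0 0 0 0 0.05; 0 0 0 0 0 0 0.05; 0 0 0 -0.01 0 0 0.05; 0 0 0 -0.03 0 0 0.05; 0 0 0 -0.06 0 0 0.05; 0 0 0 -0.09 0 0 0.05; 0 0 0 -0.12 0 0 0.05; 0 0 0 -0.15 0 0 0.05'
python3 -m handwheel '0 0 0 -0.01 0 0.01 0.05; 0 0 0 -0.02 0 0.03 0.05; 0 0 0 -0.03 0 0.06 0.05; 0 0 0 -0.04 0 0.09 0.05; 0 0 0 -0.05 0 0.12 0.05; 0 0 0 -0.06 0 0.15 0.05; 0 0 0 -0.06 0 0.18 0.05; 0 0 0 -0.06 0 0.20 0.05; 0 0 0 -0.06 0 0.21 0.05; 0 0 0 -0.06 0 0.21 0.05'
python3 - <<'E'
from h import *
crop("scene",190,150,320,250,2.4,"pics/s7.png")
E
```

```text
time_s: 14.13
ee_pos: [571.2, 212.7, 157.4]
ee_rot: [-171.5, 90.0, 12.0]
force: [0.5, 0.9, 0.7]
gripper_width: 50.1
time_s: 14.97
ee_pos: [359.5, 199.5, 215.1]
ee_rot: [21.8, 90.0, -154.6]
force: [0.2, 0.3, -0.3]
gripper_width: 50.0
```

View pics/s7.png

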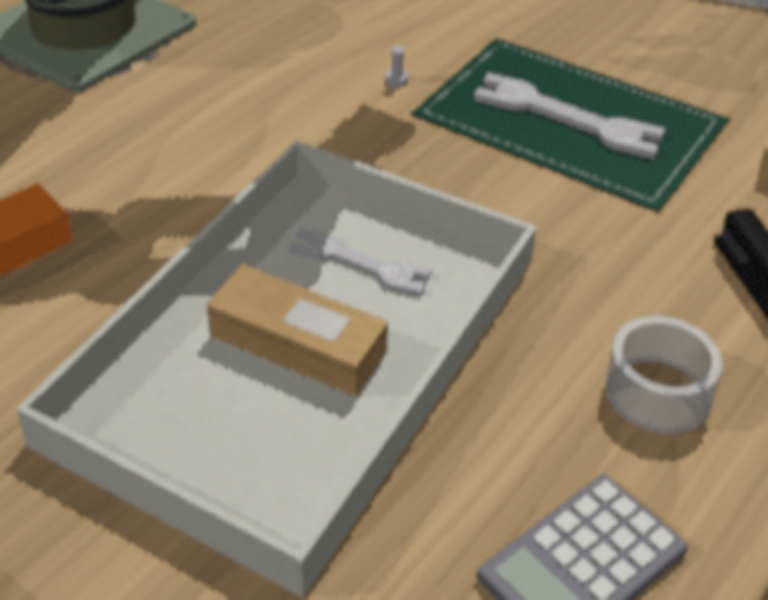

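Both objects lie flat: the spanner's tips are at (488,76), (477,98), (664,127) and (656,155) inside the mat. The carton sits mid-bin. One numeric check, then hand in.

```bash
python3 - <<'E'
from h import *
f=lambda a:np.array(a)/2.4+[190-.3,150-.3]
m=px("scene",f([(500,40),(728,120),(660,208),(415,113)]),3);s=px("scene",f([(488,76),(477,98),(664,127),(656,155)]),13)
a=lambda d:np.degrees(np.arctan2(d[1],d[0]))
print("mat",m.mean(0).round(),a(m[1]-m[0]),"sp",s.mean(0).round(),a(s[2]+s[3]-s[0]-s[1]))
c=px("scene",f([(240,267),(388,325),(357,362),(210,311)]),46);b=px("scene",f([(297,145),(534,232),(304,560),(22,410)]),45)
print("carton",c.mean(0).round(),"bin",b.mean(0).round(), env.state()["force"])
env.job_done()
E
```

```text
mat [573. 223.   3.] 3.2053369312974964 sp [574. 213.  13.] 9.042560285674584
carton [ 565. -245.   46.] bin [ 565. -242.   45.] [0.35122143 0.41688498 0.42852098]
the job is handed in; nothing more can be done
```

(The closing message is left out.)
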